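# Zero the burrs of a laboratory sample mill, back off three clicks and clamp

## Robot

A 6-joint arm with a two-finger parallel gripper is mounted at the origin on the work surface. World frame = base frame: x ahead of the robot, y to its left, z up, the work surface at z = 0. Lengths are in m, angles in rad, forces in N, time in s.
With the tool pointing down it reaches from about 0.35 to 0.875 m from the base axis. Payload 15.5 kg.
Tool frame: the origin (TCP) lies midway between the tips of the shut fingers; the grasp point (between the pads) lies 19 mm behind it (r.grasp_offset is the z of the grasp point in the tool frame, in m); z points along the fingers, y is the direction in which the jaws open and shut (so a half turn about z gives the same grasp; the last joint's range is limited). The gripper opens to 85 mm and grips with 20 to 120 N. Pads are 22 mm wide; open, the fingers measure 114 mm over their backs; the gripper's body (76 mm by 85 mm) begins 54 mm behind the grasp point. The pads swing forward as they close: fully open they stand 13 mm farther back than shut.
Start: joints at [-1.29, 0.494, 1.345, -0, 1.302, -0.096], TCP at [0.229, -0.581, 0.231] pointing down, gripper open.
Joint ranges: [-2.91, 2.91], [-0.82, 2.16], [0.22, 2.67], [-1.22, 4.37], [0.12, 2.79], [-3.08, 3.08]. Speed limits (rad/s): [1.89, 1.89, 2.57, 3.01, 3.01, 3.01].

## Interface

Orientations are given as a unit quaternion [w, x, y, z].
In Python, from plant import r, vision gives the robot as it stands. The module is installed in compiled form; this text tells all that it offers.
- The arm moves only by the tool send_rows, never from a script. Its argument "plan" is a list that holds one entry, the list of rows, each a list of 5 numbers: the shift along the tool's x, y, z in mm, then the turn about the tool's z in degrees, then the finger opening in mm, from 0 to 85.4. In form: [[[tx, ty, tz, turn, hand], ...]]. A call has 1 to 20 rows; each row shifts and turns the commanded pose from where the row before left it, along the tool's axes as they then stand; what a row does not reach is not made up. A row lasts 1/10 s, in which the tool goes at most 50 mm and 8.59 degrees, less where a joint would pass 70% of its speed; a pose out of reach is approached as far as the arm can. A call is refused whole if a number of a shift passes 50 or a number of a turn 8.59, either way. A call with a gripper value outside its range is refused whole. The fingers move at their own pace and stop on an object; "grip_force" is the grip in N (left out, the last holds). Time passes only in rows, so rows that do not move let the fingers close. It gives the time, the measured TCP pose, the force and the opening at its end, in the units of the state.
- r.state(): the state, without advancing time (a new reading comes with each control period).
- vision.read_camera(name): name is "side" or "top" or "wrist"; returns the picture (420x560x3 uint8, red, green, blue); there is no depth.
- vision.get_calibration(name): a dict with "camera_matrix" (3x3 intrinsics, pixels), "dist_coeffs" ([k1, k2, p1, p2, k3] as OpenCV has them; the pictures are not rectified), "R" (3x3) and "t" (3): a world point X has camera coordinates R X + t. Camera axes: x right, y down, z forward; pixel columns grow to the right and rows downward; lengths in m; the calibration is good to about 2 mm. A picture is of the moment at which its call begins: read the wrist's pose just before it. get_calibration takes no time and is no camera call; for the wrist camera it gives the pose at the moment of the call.
- r.hand_in(): hands the job in, once; it reports no verdict.
The state is a dict: "time_s": time; "q": joint angles; "joint_vel": joint speeds; "joint_torque": joint torques, N m; "position": TCP position; "orientation": TCP orientation; "contact_force": force on the tool from outside, world axes, zero at the start; "ft_torque": the same for the moment, N m; "finger_gap": finger opening in m.
Only numpy, scipy, OpenCV 4.12 (cv2) and the standard library are available. Lean on these libraries where they do the work, as an engineer would, in place of code of your own. Each camera call takes 0.05 s, during which the arm holds its last target.

## Task

Set the gap of the sample mill: turn the knurled ring on top of its grinding head clockwise (seen from above) until you feel the burrs touch, without forcing it beyond that, then back it off by three clicks. After that swing the clamp lever at the mill's side clockwise fully home and let go, leaving the beaker, the canister and the brush where they are.

Things in the scene. Friction and masses are not known exactly. Their poses are not given: they have to be found in the camera images.
- mill: Sample mill fixed to the bench: grey base plate (x -65 to +210, y -140 to +75, 20 mm high), round aluminium grinding head, 112 mm diameter, top at 112 mm; white motor box behind it (x +78 to +203, y -35 to +65, top 102 mm); steel spout in front (-x, reaching x -95, top 77 mm). Origin: on the bench under the centre of the head, on the ring's axis; x points from the head to the motor, z up.
- ring: Adjustment ring on top of the head: a dark steel knurled cylinder, 52 mm diameter, 34 mm high (115 to 149 mm above the bench), bare all round, turning about the vertical axis. Origin: centre of its underside; x points to the short white mark on its top. Clockwise seen from above closes the burrs. The mark does not tell where they touch: that differs every time.
- ring_grip (a point): Point on the ring's axis, 25 mm above its underside (140 mm above the bench). The ring has 16 clicks a turn (22.5 degrees, 0.393 rad each): spring detents of about 0.2 N m (0.1 to 0.3 felt) that pull the ring into the nearest seat when let go. At the start the burrs stand 4 to 9 clicks (1.5 to 3.6 rad) from touching. The seat where they just touch counts as click 0.
- head_top (a point): Centre of the head's top face, 112 mm above the bench, just under the ring. Feel of the burrs: turned clockwise past seat 0, the resistance does not drop back as at a click but keeps rising elastically: about 0.3 N m at 0.07 rad, 0.5 at 0.13 rad, 0.9 at 0.3 rad past the seat. Firm touch is 0.4 to 0.6 N m; forced over 0.3 rad past the seat the burrs are jammed. Let go, the ring springs back to seat 0.
- burr_gap (a joint): Gap between the burrs inside the head, in m: 0 where they just touch, growing by 0.16 mm per anticlockwise turn of the ring (0.01 mm a click), negative when they are pressed together. A click is far below the error of this reading, so it cannot give the zero.
- clamp (a joint): Clamp lever at the mill's -y side, in rad: 0 slack (pointing to the mill's -y), growing as it swings clockwise from above towards the mill's -x side, 1.3 fully home at its stop. It starts between 0 and 0.25 and stays where it is left; it takes about 0.1 N m (1.5 N at the pin) to move.
- clamp_pin (a point): Top centre of the upright black round pin at the outer end of the steel clamp lever: pin 14 mm diameter, standing 26 mm above the 9 mm thick lever, its top 96 mm above the bench; 70 mm from the lever's pivot. Push it sideways.
- clamp_pivot (a point): Pivot of the clamp lever, on the vertical axis of its round boss beside the head (mill frame x 0, y -105 mm), 62 mm above the bench.
- beaker: Small glass beaker, 56 mm across and 50 mm high, standing on the bench in front of the spout. Origin: centre of its underside. Leave it.
- canister: Aluminium canister, 84 mm diameter, 140 mm high, standing on the bench to the left. Origin: centre of its underside. Leave it.
- brush: Cleaning brush with a wooden handle, 170 mm long, lying on the bench. Origin: middle of its length, on the bench. Leave it.

How it is judged:
On the way, in this order (a step that is already met when the one before it is completed fails the run):
1. the burrs are brought to firm touch (value of joint burr_gap below -5e-07 m), for 0.05 s.
2. the ring is backed off three clicks while the clamp lever is still slack (value of joint burr_gap between 2.6e-05 and 3.4e-05 m and value of joint clamp below 0.6 rad), for 0.3 s.
3. the clamp lever is swung home (value of joint clamp above 1.15 rad), for 0.1 s.
At the end, for the whole second after the job is handed in: The ring stands three clicks (within 0.4 of a click) open from where the burrs touch, and the clamp lever is home (over 1.15 of 1.3 rad) and at rest (value of joint burr_gap between 2.6e-05 and 3.4e-05 m and value of joint clamp above 1.15 rad and velocity of joint clamp below 0.05 rad/s).
It fails at once if the burrs are jammed: ring forced more than 0.3 rad beyond touch (value of joint burr_gap below -7.6e-06 m).
It fails at once if the beaker is pushed away or tipped (distance of beaker from where it was at the start of the episode above 0.02 m or angle between beaker's own z axis and vertical above 0.4 rad).
It fails at once if the canister is pushed away or tipped (distance of canister from where it was at the start of the episode above 0.02 m or angle between canister's own z axis and vertical above 0.4 rad).
It fails at once if the brush is pushed away (distance of brush from where it was at the start of the episode above 0.02 m).
It also fails if it takes over 72 s, if anything falls off the work surface, if the arm or the gripper's body presses on something with over 40 N, if the wrist force passes 120 N, or if a joint passes its speed limit or range.

## Working session

There is one attempt and no reset: what is moved stays moved. The work goes in short steps, Python scripts to look and compute and a tool call to move; the robot and the scene stay as the last step left them, time stands still between calls to the robot, and variables do not carry over. Pictures are saved under pics/ and viewed, and the job is handed in when it is done.

Besides the shell and the picture viewer there is one more tool, called after "Request:" as name(argument=value, ...), one argument or row to a line, values as JSON. send_rows: Moves the arm, as the interface text tells. Its arguments: {"type":"object","properties":{"plan":{"type":"array"},"grip_force":{"type":"number"}},"required":["plan"]}

```bash
mkdir -p pics
python3 - <<'E'
from plant import r, vision
import cv2
s=r.state()
for k in s: print(k,s[k])
for n in ["side","top","wrist"]:
    c=vision.get_calibration(n); print(n,c)
    cv2.imwrite(f"pics/{n}0.png",vision.read_camera(n)[:,:,::-1])
E
```

```text
time_s 0.0
q [-1.29050003e+00  4.94209736e-01  1.34614774e+00 -8.29068741e-06
  1.30251240e+00 -9.54587701e-02]
joint_vel [ 0.00054451  0.0009245   0.00100243  0.00046066 -0.00032433  0.0024879 ]
joint_torque [-1.28028027e-03 -8.82156086e+01 -3.83881617e+01 -1.71392335e-04
  9.96332295e-03  2.22044633e-05]
position [ 0.22927987 -0.58102348  0.23067812]
orientation [-6.35518919e-04  9.82402463e-01  1.86775245e-01 -6.29151447e-05]
contact_force [-0.33822973 -0.19032549 -0.9691664 ]
ft_torque [-0.00612194 -0.00300542  0.01099878]
finger_gap 0.08554284671331168
side {'camera_matrix': array([[404.57273624,   0.        , 275.43791717],
       [  0.        , 404.57273624, 208.30812578],
       [  0.        ,   0.        ,   1.        ]]), 'dist_coeffs': array([-0.03087748,  0.        ,  0.        ,  0.        ,  0.        ]), 'R': array([[-0.99137072, -0.13005396, -0.01643346],
       [-0.06947511,  0.62757708, -0.7754484 ],
       [ 0.1111634 , -0.76761512, -0.63119706]]), 't': array([0.5319809 , 0.0505994 , 0.81989364])}
top {'camera_matrix': array([[531.99999436,   0.        , 286.326755
[... 165 characters left out ...]
, 0.        , 0.        ]), 'R': array([[-0.02348057, -0.99932859, -0.02812536],
       [-0.98966077,  0.02721674, -0.14082189],
       [ 0.14149282,  0.02452799, -0.98963537]]), 't': array([0.1532509 , 0.52162911, 1.10013635])}
wrist {'camera_matrix': array([[357.88789114,   0.        , 280.56293206],
       [  0.        , 357.88789114, 212.68916774],
       [  0.        ,   0.        ,   1.        ]]), 'dist_coeffs': array([-0.01704557,  0.        ,  0.        ,  0.        ,  0.        ]), 'R': array([[ 0.36600838, -0.93061091, -0.00109145],
       [-0.89209708, -0.35119437,  0.28429793],
       [-0.26495406, -0.10308175, -0.95873536]]), 't': array([-0.62340306, -0.03632027,  0.37947655])}
```

View pics/side0.png

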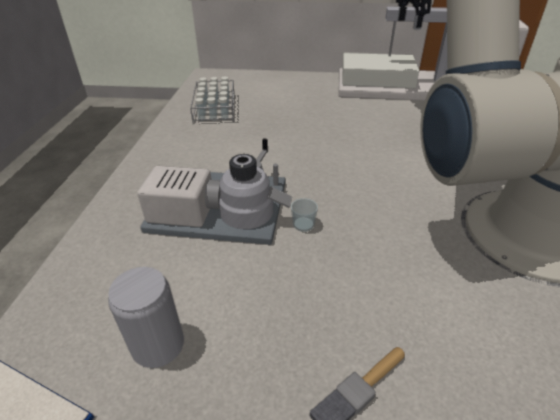

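View pics/top0.png

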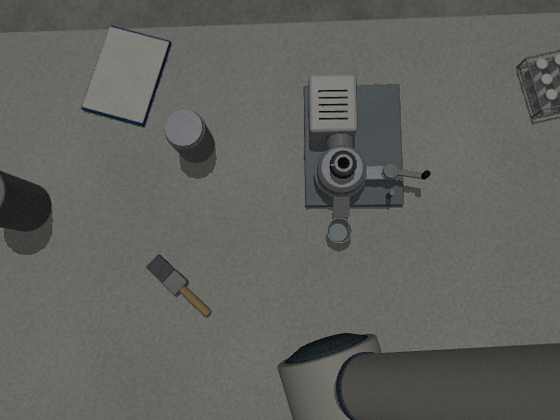

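View pics/wrist0.png

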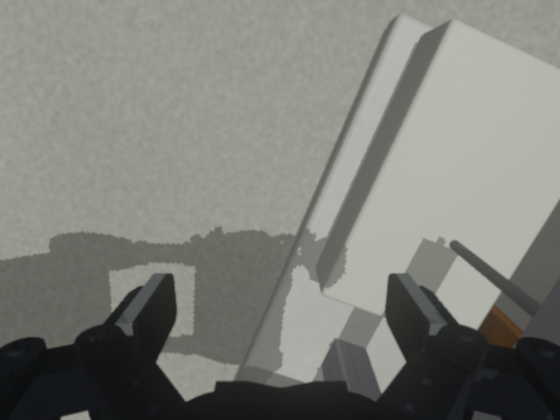

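The side view shows the mill with the ring at about (243,163) and the pin at (265,144). In the top view the ring is at about (344,161) and the pin at (426,175). I'll zoom in to measure them.

Run:
```python
import cv2
a=cv2.imread("pics/side0.png")[120:250,130:330]; cv2.imwrite("pics/side0z.png",cv2.resize(a,None,fx=4,fy=4,interpolation=cv2.INTER_CUBIC))
a=cv2.imread("pics/top0.png")[60:260,290:450]; cv2.imwrite("pics/top0z.png",cv2.convertScaleAbs(cv2.resize(a[60:200],None,fx=4.2,fy=4.2,interpolation=cv2.INTER_CUBIC),alpha=1.5))
```

```text
(no output)
```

View pics/side0z.png

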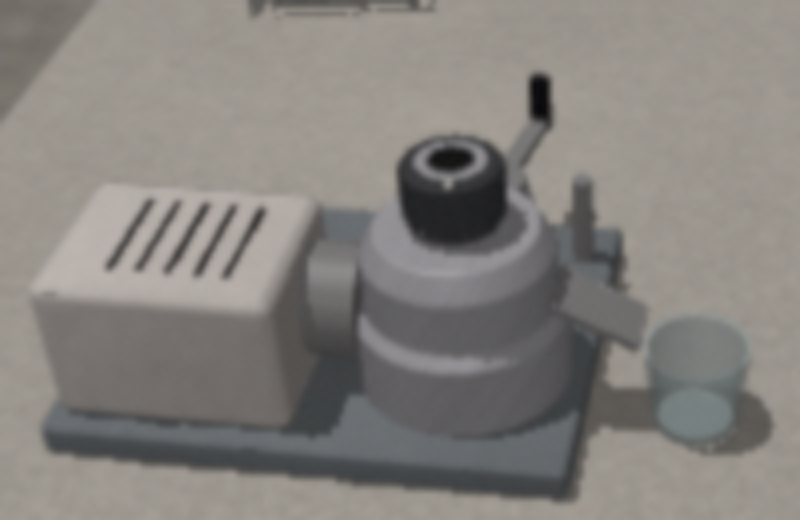

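View pics/top0z.png

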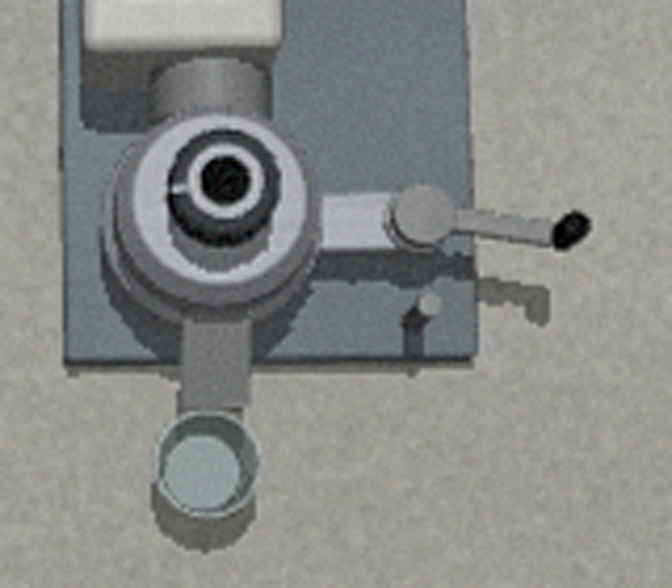

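In the top zoom, the ring top is centred near (225,180), its mark is on the left at about (178,188), and the pin top is near (578,224). In the side zoom, the ring top is at about (452,160), the mark at (448,186) and the pin top at (540,79). The lever's stop post is in front of the lever.

```bash
cat > h.py <<'E'
import numpy as np, cv2
from plant import r, vision
def tri(obs):
    A=[];b=[]
    for c,uv in obs:
        K=c["camera_matrix"]; n=cv2.undistortPoints(np.array([[uv]],float),K,c["dist_coeffs"])[0,0]
        d=c["R"].T@np.array([n[0],n[1],1]); d/=np.linalg.norm(d); o=-c["R"].T@c["t"]
        P=np.eye(3)-np.outer(d,d); A.append(P); b.append(P@o)
    x=np.linalg.lstsq(np.vstack(A),np.hstack(b),rcond=None)[0]
    res=[np.linalg.norm(a@x-bb) for a,bb in zip(A,b)]
    return x,res
def proj(c,X):
    return cv2.projectPoints(np.array([X],float),cv2.Rodrigues(c["R"])[0],c["t"],c["camera_matrix"],c["dist_coeffs"])[0].ravel()
E
python3 - <<'E'
from h import *
S=vision.get_calibration("side");T=vision.get_calibration("top")
s=lambda u,v:(S,(130+u/4-.4,120+v/4-.4)); t=lambda u,v:(T,(290+u/4.2-.4,120+v/4.2-.4))
for n,a,b in [("ring",s(452,162),t(225,180)),("mark",s(448,186),t(178,188)),("pin",s(540,79),t(578,224)),("post",s(583,180),t(430,302))]:
    print(n,tri([a,b]))
# footprint corners of baseplate at z=.02 by ray
def ray(o,z):
    c,uv=o;K=c["camera_matrix"];n=cv2.undistortPoints(np.array([[uv]],float),K,c["dist_coeffs"])[0,0]
    d=c["R"].T@np.array([n[0],n[1],1]);o=-c["R"].T@c["t"];return o+d*(z-o[2])/d[2]
for p in [(66,358),(476,355)]: print("corner",ray(t(*p),.02))
for p in [(304,85),(400,85)]: print("corner",ray((T,p),.02))
print("ring@149",ray(t(225,180),.149),"boss",ray(t(422,212),.075),"spoutL/R",)
print("beaker",ray(t(208,463),.05), "pin96",ray(t(578,224),.096))
for p in [(183,110),(210,160)]: print(ray((T,p),.14))
E
```

```text
ring (array([0.59536547, 0.02424593, 0.15057874]), [np.float64(0.0011535974166895432), np.float64(0.001153597416689293)])
mark (array([0.59248986, 0.04618971, 0.15132747]), [np.float64(0.0007348493021819913), np.float64(0.0007348493021816162)])
pin (array([ 0.58071643, -0.14941671,  0.09861087]), [np.float64(0.0008032888239018857), np.float64(0.0008032888239011685)])
post (array([ 0.54759827, -0.08031749,  0.07617492]), [np.float64(0.0015267287069088062), np.float64(0.001526728706909104)])
corner [0.53459304 0.09885813 0.02      ]
corner [ 0.53030571 -0.11235936  0.02      ]
corner [0.80698098 0.09406498 0.02      ]
corner [ 0.79948706 -0.1203      0.02      ]
ring@149 [0.59690454 0.02419843 0.149     ] boss [ 0.59467671 -0.07888792  0.075     ] spoutL/R
beaker [0.47505022 0.02970976 0.05      ] pin96 [ 0.58206589 -0.15004132  0.096     ]
[0.71642911 0.3406493  0.14      ]
[0.6118323  0.28648604 0.14      ]
```

Request:
send_rows(
  plan=[
    [[20,-28,-10,0,85],[38,-28,-10,0,85],[38,-28,-5,0,85],[38,-28,0,0,85],[38,-28,0,0,85],[38,-28,0,0,85],[38,-28,0,0,85],[38,-28,0,0,85],[38,-28,0,0,85],[38,-28,0,0,85],[38,-28,0,0,85],[38,-28,0,0,85],[38,-28,0,0,85],[38,-28,0,0,85],[38,-28,0,0,85],[12,-8,0,0,85],[0,0,0,0,85]],
  ],
)

```text
time_s: 1.85
position: [0.5976, 0.0255, 0.2557]
orientation: [-0.0, 0.982, 0.188, -0.0]
contact_force: [0.2, 0.1, -0.3]
finger_gap: 0.0848
```

Request:
send_rows(
  plan=[
    [[0,0,0,-8.5,85],[0,0,0,-8.5,85],[0,0,0,-8.5,85],[0,0,0,-8.5,85],[0,0,0,0,85]],
  ],
)

```text
time_s: 2.35
position: [0.5963, 0.0225, 0.2563]
orientation: [-0.0, 0.884, 0.467, -0.0]
contact_force: [0.2, -0.1, 1.0]
finger_gap: 0.085
```

Run:
```python
from h import *
s=r.state()
print(s)
c=vision.get_calibration("wrist"); print(-c["R"].T@c["t"]); 
print(proj(c,(.5965,.0243,.149)))
cv2.imwrite("pics/w1.png",vision.read_camera("wrist")[:,:,::-1])
```

```text
{'time_s': 2.35, 'q': array([-6.22354985e-02,  4.31059091e-01,  1.38368840e+00, -3.04244835e-04,
        1.32738226e+00,  5.37532402e-01]), 'joint_vel': array([ 0.00428977,  0.00144001, -0.00503887,  0.0010911 ,  0.0020026 ,
        0.20005666]), 'joint_torque': array([ 3.39220371e-01, -8.28005290e+01, -3.90645325e+01,  1.84092595e-02,
       -5.30598394e-03, -4.83233571e+00]), 'position': array([0.59627499, 0.02245895, 0.25625044]), 'orientation': array([-1.38226627e-05,  8.84417931e-01,  4.66695649e-01, -3.06141433e-04]), 'contact_force': array([ 0.18468276, -0.07183443,  1.03006833]), 'ft_torque': array([0.01611208, 0.00528343, 0.0369873 ]), 'finger_gap': 0.0850383197540412}
[0.63678293 0.08319458 0.39890714]
[280.6186493  208.79177855]
```

View pics/w1.png

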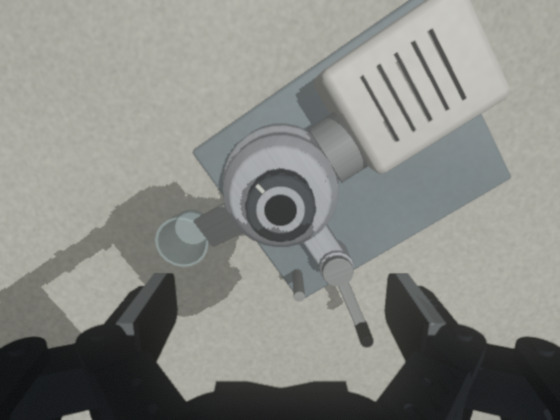

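In the wrist view the ring top is centred at about (280,209), against a prediction of (280.6,208.8), so the triangulation holds. The mark is at (262,188). I'll unwind the wrist for travel and check from the opposite side.

Request:
send_rows(
  plan=[
    [[0,0,0,-8.5,85],[0,0,0,-8.5,85],[0,0,0,-8.5,85],[0,0,0,-8.5,85],[0,0,0,-8.5,85],[0,0,0,-8.5,85],[0,0,0,-8.5,85],[0,0,0,-8.5,85],[0,0,0,-8.5,85],[0,0,0,-8.5,85],[0,0,0,-8.5,85],[0,0,0,-8.5,85],[0,0,0,-8.5,85],[0,0,0,-8.5,85],[0,0,0,-8.5,85],[0,0,0,-8.5,85],[0,0,0,-8.5,85],[0,0,0,0,85],[0,0,0,0,85]],
  ],
)

```text
time_s: 4.3
position: [0.5967, 0.0234, 0.2563]
orientation: [-0.0, -0.17, 0.985, -0.0]
contact_force: [0.6, -0.2, 0.5]
finger_gap: 0.0845
```

Run:
```python
from h import *
s=r.state()
print(s['position'],s['q'],s['orientation'],s['ft_torque'])
c=vision.get_calibration("wrist"); print(-c["R"].T@c["t"]); 
print(proj(c,(.5965,.0243,.149)),proj(c,(.5815,-.1497,.096)))
im=vision.read_camera("wrist")[:,:,::-1]
cv2.imwrite("pics/w2.png",im)
```

```text
[0.5967182  0.02335361 0.25625898] [-6.08228376e-02  4.31580889e-01  1.38276385e+00 -5.48512750e-05
  1.32747144e+00 -1.97334155e+00] [-1.14890663e-04 -1.70037577e-01  9.85437572e-01 -2.42649286e-07] [0.00492559 0.01680789 0.03953257]
[ 5.27905252e-01 -1.54376431e-04  3.98989176e-01]
[280.73926629 210.46575841] [ 86.15145571 107.42861242]
```

View pics/w2.png

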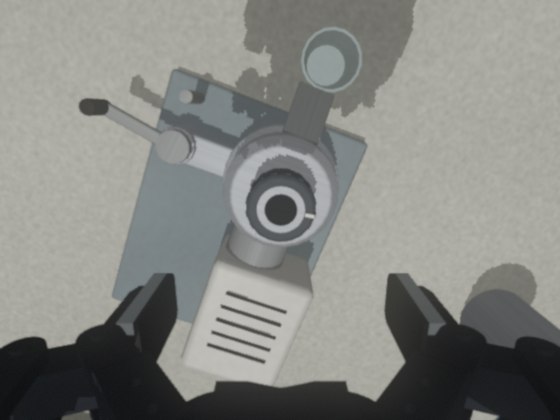

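Request:
send_rows(
  plan=[
    [[0,0.9,30,0,85],[0,0,35,0,85],[0,0,30,0,85],[0,0,22,0,85],[0,0,12,0,85],[0,0,7,0,85],[0,0,0,0,85],[0,0,0,0,85]],
  ],
  grip_force=50,
)

```text
time_s: 5.15
position: [0.5973, 0.0245, 0.1212]
orientation: [0.001, -0.173, 0.985, -0.0]
contact_force: [-0.1, 0.3, 0.6]
finger_gap: 0.0848
```

Request:
send_rows(
  plan=[
    [[0,0,0,0,40],[0,0,0,0,40],[0,0,0,0,40],[0,0,0,0,40],[0,0,0,0,40],[0,0,0,0,40],[0,0,0,0,40],[0,0,0,0,40]],
  ],
  grip_force=50,
)

```text
time_s: 5.95
position: [0.5975, 0.0236, 0.1215]
orientation: [0.001, -0.174, 0.985, -0.001]
contact_force: [-1.5, -9.1, 12.0]
finger_gap: 0.0501
```

```bash
cat > st.py <<'E'
from h import *
from scipy.spatial.transform import Rotation as Ro
s=r.state(); o=s['orientation']
a=2*np.degrees(np.arctan2(o[2],o[1]))
print("t",round(s['time_s'],2),"pos",s['position'].round(4),"toolx_deg",round(a,2),"q6",s['q'][5].round(4),"tauj6",s['joint_torque'][5].round(3),"F",s['contact_force'].round(2),"M",s['ft_torque'].round(3),"gap",round(s['finger_gap'],4))
E
python3 st.py
```

```text
t 5.95 pos [0.5975 0.0236 0.1215] toolx_deg 200.02 q6 -1.9791 tauj6 0.004 F [-1.54 -9.12 11.99] M [-1.384  0.243  0.005] gap 0.0501
```

Request:
send_rows(
  plan=[
    [[0,-0.8,0,4,40],[0,0,0,4,40],[0,0,0,4,40],[0,0,0,4,40],[0,0,0,0,40],[0,0,0,0,40]],
  ],
)

```text
time_s: 6.55
position: [0.5976, 0.0232, 0.1215]
orientation: [0.001, -0.035, 0.999, -0.001]
contact_force: [-2.3, -4.9, 10.6]
finger_gap: 0.0503
```

```bash
python3 st.py
```

```text
t 6.55 pos [0.5976 0.0232 0.1215] toolx_deg 184.01 q6 -1.7008 tauj6 0.137 F [-2.25 -4.88 10.62] M [-0.954  0.346 -0.02 ] gap 0.0503
```

Request:
send_rows(
  plan=[
    [[0,0,0,4,40],[0,0,0,4,40],[0,0,0,4,40],[0,0,0,4,40],[0,0,0,4,40],[0,0,0,0,40],[0,0,0,0,40]],
  ],
)

```text
time_s: 7.25
position: [0.5976, 0.0227, 0.1215]
orientation: [0.001, 0.139, 0.99, -0.001]
contact_force: [-2.3, -10.3, 12.2]
finger_gap: 0.0501
```

```bash
python3 st.py
```

```text
t 7.25 pos [0.5976 0.0227 0.1215] toolx_deg 164.01 q6 -1.3518 tauj6 0.179 F [ -2.27 -10.32  12.25] M [-1.661  0.393 -0.079] gap 0.0501
```

Request:
send_rows(
  plan=[
    [[0,-1.5,0,3,40],[0,0,0,2,40],[0,0,0,0,40],[0,0,0,0,40]],
  ],
)

```text
time_s: 7.65
position: [0.5975, 0.0224, 0.1215]
orientation: [0.001, 0.182, 0.983, 0.0]
contact_force: [-0.3, 0.6, 12.4]
finger_gap: 0.0506
```

```bash
python3 st.py
```

```text
t 7.65 pos [0.5975 0.0224 0.1215] toolx_deg 159.01 q6 -1.267 tauj6 -0.024 F [-0.31  0.6  12.36] M [ 0.203 -0.004 -0.132] gap 0.0506
```

Request:
send_rows(
  plan=[
    [[0,0,0,4.5,40],[0,0,0,0,40],[0,0,0,0,40]],
  ],
)

```text
time_s: 7.95
position: [0.5975, 0.0224, 0.1215]
orientation: [0.001, 0.221, 0.975, 0.0]
contact_force: [-1.1, 0.4, 11.3]
finger_gap: 0.0504
```

```bash
python3 st.py
```

```text
t 7.95 pos [0.5975 0.0224 0.1215] toolx_deg 154.52 q6 -1.1885 tauj6 0.228 F [-1.06  0.42 11.29] M [0.009 0.07  0.023] gap 0.0504
```

Request:
send_rows(
  plan=[
    [[0,0,0,4.5,40],[0,0,0,0,40],[0,0,0,0,40]],
  ],
)

```text
time_s: 8.25
position: [0.5975, 0.0223, 0.1216]
orientation: [0.001, 0.259, 0.966, 0.0]
contact_force: [-0.8, 1.1, 10.6]
finger_gap: 0.0502
```

```bash
python3 st.py
```

```text
t 8.25 pos [0.5975 0.0223 0.1216] toolx_deg 150.03 q6 -1.1101 tauj6 0.585 F [-0.82  1.12 10.63] M [-0.086  0.006  0.338] gap 0.0502
```

Request:
send_rows(
  plan=[
    [[0,0,0,4.5,40],[0,0,0,0,40],[0,0,0,0,40]],
  ],
)

```text
time_s: 8.55
position: [0.5974, 0.0222, 0.1215]
orientation: [0.001, 0.296, 0.955, 0.0]
contact_force: [-0.7, -1.0, 11.7]
finger_gap: 0.0504
```

```bash
python3 st.py
```

```text
t 8.55 pos [0.5974 0.0222 0.1215] toolx_deg 145.51 q6 -1.0314 tauj6 0.237 F [-0.67 -1.02 11.7 ] M [-0.251  0.167 -0.019] gap 0.0504
```

Request:
send_rows(
  plan=[
    [[0,0,0,4.5,40],[0,0,0,0,40],[0,0,0,0,40]],
  ],
)

```text
time_s: 8.85
position: [0.5973, 0.0221, 0.1215]
orientation: [0.001, 0.334, 0.943, 0.0]
contact_force: [-1.8, -2.3, 11.6]
finger_gap: 0.0506
```

```bash
python3 st.py
```

```text
t 8.85 pos [0.5973 0.0221 0.1215] toolx_deg 141.01 q6 -0.9528 tauj6 0.191 F [-1.8  -2.26 11.61] M [-0.309  0.283 -0.046] gap 0.0506
```

Request:
send_rows(
  plan=[
    [[0,0,0,4.5,40],[0,0,0,0,40],[0,0,0,0,40]],
  ],
)

```text
time_s: 9.15
position: [0.5972, 0.022, 0.1216]
orientation: [0.001, 0.371, 0.929, 0.0]
contact_force: [-3.2, -2.9, 12.8]
finger_gap: 0.0504
```

```bash
python3 st.py
```

```text
t 9.15 pos [0.5972 0.022  0.1216] toolx_deg 136.51 q6 -0.8742 tauj6 0.102 F [-3.15 -2.88 12.77] M [-0.511  0.358 -0.157] gap 0.0504
```

Request:
send_rows(
  plan=[
    [[0,0,0,6,40],[0,0,0,5.9,40],[0,0,0,0,40],[0,0,0,0,40]],
  ],
  grip_force=80,
)

```text
time_s: 9.55
position: [0.5971, 0.0219, 0.1217]
orientation: [0.001, 0.465, 0.885, 0.0]
contact_force: [-3.8, -3.4, 17.1]
finger_gap: 0.0498
```

```bash
python3 st.py
```

```text
t 9.55 pos [0.5971 0.0219 0.1217] toolx_deg 124.61 q6 -0.6665 tauj6 0.344 F [-3.79 -3.4  17.07] M [-0.715  0.734  0.038] gap 0.0498
```

Request:
send_rows(
  plan=[
    [[0,0,0,6,40],[0,0,0,6,40],[0,0,0,5.5,40],[0,0,0,2.5,40],[0,0,0,0,40]],
  ],
)

```text
time_s: 10.05
position: [0.5967, 0.0217, 0.1216]
orientation: [0.001, 0.612, 0.791, -0.0]
contact_force: [-5.1, -6.0, 18.1]
finger_gap: 0.0496
```

```bash
python3 st.py
```

```text
t 10.05 pos [0.5967 0.0217 0.1216] toolx_deg 104.53 q6 -0.316 tauj6 1.461 F [-5.13 -5.97 18.09] M [-0.954  1.148  0.162] gap 0.0496
```

Request:
send_rows(
  plan=[
    [[-0.5,-0.8,0,2.5,40],[0,0,0,0,40],[0,0,0,0,40]],
  ],
)

```text
time_s: 10.35
position: [0.5965, 0.0216, 0.1217]
orientation: [0.001, 0.629, 0.778, 0.001]
contact_force: [-2.7, 0.3, 17.7]
finger_gap: 0.0493
```

```bash
python3 st.py
```

```text
t 10.35 pos [0.5965 0.0216 0.1217] toolx_deg 102.12 q6 -0.2752 tauj6 0.146 F [-2.74  0.29 17.71] M [-0.023  0.494  0.034] gap 0.0493
```

Request:
send_rows(
  plan=[
    [[0,0,0,6,40],[0,0,0,6,40],[0,0,0,5.5,40],[0,0,0,2.5,40],[0,0,0,0,40],[0,0,0,0,40]],
  ],
)

```text
time_s: 10.95
position: [0.5961, 0.0216, 0.1217]
orientation: [0.001, 0.754, 0.657, 0.0]
contact_force: [-4.9, -0.0, 18.7]
finger_gap: 0.0494
```

```bash
python3 st.py
```

```text
t 10.95 pos [0.5961 0.0216 0.1217] toolx_deg 82.12 q6 0.0739 tauj6 0.206 F [-4.87 -0.04 18.7 ] M [-0.079  0.992  0.067] gap 0.0494
```

Request:
send_rows(
  plan=[
    [[0,0,0,2.5,40],[0,0,0,0,40],[0,0,0,0,40]],
  ],
)

```text
time_s: 11.25
position: [0.596, 0.0216, 0.1217]
orientation: [0.0, 0.768, 0.64, 0.0]
contact_force: [-6.0, -1.7, 18.0]
finger_gap: 0.0496
```

```bash
python3 st.py
```

```text
t 11.25 pos [0.596  0.0216 0.1217] toolx_deg 79.62 q6 0.1175 tauj6 0.154 F [-6.01 -1.65 18.04] M [-0.07   1.042  0.024] gap 0.0496
```

Request:
send_rows(
  plan=[
    [[0,0,0,6,40],[0,0,0,6,40],[0,0,0,5.5,40],[0,0,0,2.5,40],[0,0,0,0,40],[0,0,0,0,40]],
  ],
)

```text
time_s: 11.85
position: [0.5956, 0.0218, 0.1216]
orientation: [0.0, 0.868, 0.497, 0.0]
contact_force: [-7.9, -0.3, 19.3]
finger_gap: 0.0499
```

```bash
python3 st.py
```

```text
t 11.85 pos [0.5956 0.0218 0.1216] toolx_deg 59.63 q6 0.4665 tauj6 0.225 F [-7.91 -0.35 19.35] M [0.157 1.456 0.035] gap 0.0499
```

Request:
send_rows(
  plan=[
    [[0,-0.8,0,2.5,40],[0,0,0,0,40],[0,0,0,0,40]],
  ],
)

```text
time_s: 12.15
position: [0.5956, 0.0219, 0.1217]
orientation: [0.001, 0.878, 0.478, 0.001]
contact_force: [-3.9, -1.9, 16.3]
finger_gap: 0.05
```

```bash
python3 st.py
python3 - <<'E'
from h import *
im=vision.read_camera("side")[:,:,::-1][100:230,170:330]
cv2.imwrite("pics/s3.png",cv2.resize(im,None,fx=4.5,fy=4.5,interpolation=cv2.INTER_CUBIC))
E
```

```text
t 12.15 pos [0.5956 0.0219 0.1217] toolx_deg 57.12 q6 0.5108 tauj6 0.152 F [-3.92 -1.86 16.33] M [-0.325  0.941  0.024] gap 0.05
```

View pics/s3.png

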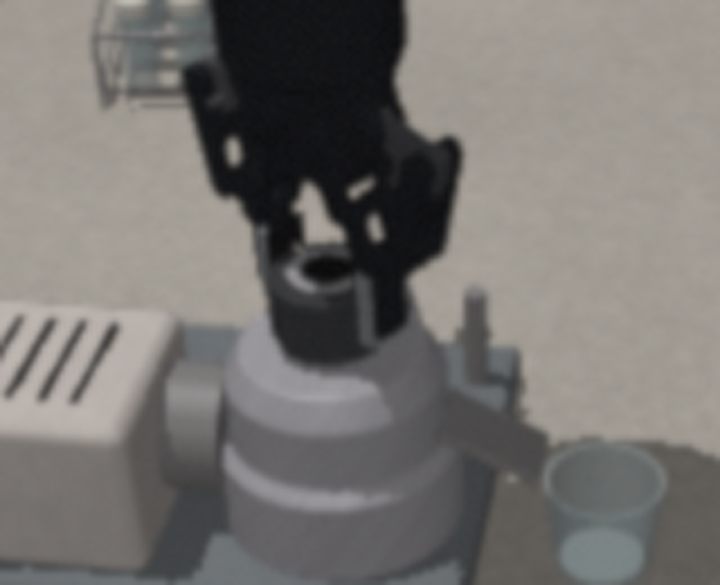

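The side view shows the pads holding the ring squarely at about (330,290) in the zoom. The mark is no longer on the camera-facing side, so the ring has turned with the gripper. Next I'll take finer samples.

Request:
send_rows(
  plan=[
    [[0,0,0,5,40],[0,0,0,5,40],[0,0,0,0,40]],
  ],
)

```text
time_s: 12.5
position: [0.5953, 0.022, 0.1217]
orientation: [0.0, 0.917, 0.398, 0.0]
contact_force: [-5.6, -1.0, 17.9]
finger_gap: 0.0496
```

```bash
python3 st.py
```

```text
t 12.5 pos [0.5953 0.022  0.1217] toolx_deg 46.92 q6 0.6887 tauj6 2.272 F [-5.59 -0.96 17.86] M [-0.108  1.05  -0.109] gap 0.0496
```

Request:
send_rows(
  plan=[
    [[0,0,0,5,40],[0,0,0,0,40],[0,0,0,0,40]],
  ],
)

```text
time_s: 12.8
position: [0.5953, 0.0221, 0.1217]
orientation: [0.0, 0.933, 0.359, 0.0]
contact_force: [-6.0, -0.2, 18.3]
finger_gap: 0.0498
```

```bash
python3 st.py
```

```text
t 12.8 pos [0.5953 0.0221 0.1217] toolx_deg 42.12 q6 0.7727 tauj6 0.248 F [-6.   -0.21 18.31] M [-0.014  1.145 -0.016] gap 0.0498
```

Request:
send_rows(
  plan=[
    [[0,0,0,3,40],[0,0,0,0,40],[0,0,0,0,40]],
  ],
)

```text
time_s: 13.1
position: [0.5953, 0.0222, 0.1216]
orientation: [0.0, 0.942, 0.335, 0.0]
contact_force: [-5.3, 0.7, 19.1]
finger_gap: 0.0498
```

```bash
python3 st.py
```

```text
t 13.1 pos [0.5953 0.0222 0.1216] toolx_deg 39.14 q6 0.8248 tauj6 0.438 F [-5.29  0.73 19.14] M [0.121 1.086 0.308] gap 0.0498
```

Request:
send_rows(
  plan=[
    [[0,0,0,3,40],[0,0,0,0,40],[0,0,0,0,40]],
  ],
)

```text
time_s: 13.4
position: [0.5953, 0.0222, 0.1217]
orientation: [0.0, 0.951, 0.31, 0.001]
contact_force: [-6.1, 0.5, 19.3]
finger_gap: 0.0499
```

```bash
python3 st.py;python3 st.py
```

```text
t 13.4 pos [0.5953 0.0222 0.1217] toolx_deg 36.14 q6 0.8771 tauj6 0.558 F [-6.14  0.51 19.3 ] M [0.213 1.106 0.338] gap 0.0499
t 13.4 pos [0.5953 0.0222 0.1217] toolx_deg 36.14 q6 0.8771 tauj6 0.558 F [-6.14  0.51 19.3 ] M [0.213 1.106 0.338] gap 0.0499
```

Request:
send_rows(
  plan=[
    [[0,0,0,1.5,40],[0,0,0,0,40],[0,0,0,0,40]],
  ],
)

```text
time_s: 13.7
position: [0.5953, 0.0223, 0.1216]
orientation: [0.0, 0.955, 0.298, 0.001]
contact_force: [-5.6, 2.1, 17.9]
finger_gap: 0.0497
```

```bash
python3 st.py
```

```text
t 13.7 pos [0.5953 0.0223 0.1216] toolx_deg 34.65 q6 0.9031 tauj6 0.552 F [-5.62  2.09 17.93] M [0.232 1.067 0.507] gap 0.0497
```

Torque is 0.51 N m at 8° past the seventh seat. Every earlier seat read about 0.03 at that point, so this is firm touch. I'll back off 75.5°, to seat −3 at 110.1°.

Request:
send_rows(
  plan=[
    [[0,0,0,0,40],[0,0,0,-5,40],[0,0,0,-6,40],[0,0,0,-6,40],[0,0,0,-6,40],[0,0,0,-6,40],[0,0,0,-6,40],[0,0,0,-6,40],[0,0,0,-6,40],[0,0,0,-6,40],[0,0,0,-6,40],[0,0,0,-6,40],[0,0,0,-5,40],[0,0,0,-3.5,40],[0,0,0,-2,40],[0,0,0,0,40],[0,0,0,0,40],[0,0,0,0,40],[0,0,0,0,40],[0,0,0,0,40]],
  ],
)

```text
time_s: 15.7
position: [0.5966, 0.0217, 0.1217]
orientation: [0.002, 0.573, 0.82, 0.001]
contact_force: [2.0, -2.9, 11.9]
finger_gap: 0.0496
```

```bash
python3 st.py
```

```text
t 15.7 pos [0.5966 0.0217 0.1217] toolx_deg 110.13 q6 -0.4144 tauj6 -0.012 F [ 1.99 -2.93 11.95] M [-0.5   -0.183 -0.015] gap 0.0496
```

Mz is about 0, so the ring is seated. Now I'll release, rise, and check the mark. A net turn of 4 clicks (90°) clockwise is expected.

Request:
send_rows(
  plan=[
    [[0,0,0,0,60],[0,0,0,0,70],[0,0,0,0,85],[0,0,0,0,85],[0,0,0,0,85],[0,0,-10,0,85],[0,0,-30,0,85],[0,0,-40,0,85],[0,0,-40,0,85],[0,0,-15,0,85],[0,0,0,0,85],[0,0,0,0,85]],
  ],
)

```text
time_s: 16.9
position: [0.5949, 0.0221, 0.2554]
orientation: [0.0, 0.573, 0.82, 0.0]
contact_force: [-0.9, 1.0, 0.5]
finger_gap: 0.0849
```

```bash
python3 st.py
python3 - <<'E'
from h import *
c=vision.get_calibration("wrist")
print(proj(c,(.5965,.0243,.149)),proj(c,(.5815,-.1497,.096)))
im=vision.read_camera("wrist")[:,:,::-1]
cv2.imwrite("pics/w3.png",im)
np.save("cal3.npy",c,allow_pickle=True)
E
```

```text
t 16.9 pos [0.5949 0.0221 0.2554] toolx_deg 110.13 q6 -0.4144 tauj6 0.0 F [-0.87  1.03  0.51] M [0.007 0.027 0.002] gap 0.0849
[283.67513792 209.8696314 ] [208.64973758 347.861069  ]
```

View pics/w3.png

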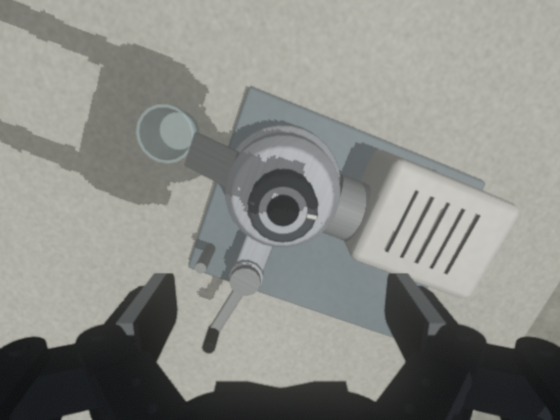

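The mark is at (311,217). In the earlier picture it was at (310,216) with the tool at 200°, and the tool is now at 110°, so the ring has turned 90° net, exactly 4 clicks. The pin is at about (209,345), as predicted. Next is the lever: shut the fingers, turn the tool, and move to a point behind the pin.

Request:
send_rows(
  plan=[
    [[0,0,0,-8.5,0],[0,0,0,-8.5,0],[0,0,0,-8.5,0],[0,0,0,-8.5,0],[0,0,0,-8.5,0],[0,0,0,-8.5,0],[0,0,0,-8.5,0],[0,0,0,0,0],[-10,-35,0,0,0],[-10,-35,0,0,0],[-10,-35,0,0,0],[-10,-35,0,0,0],[-8,-31,0,0,0],[0,0,0,0,0],[0,0,0,0,0]],
  ],
)

```text
time_s: 18.45
position: [0.6112, -0.1551, 0.2544]
orientation: [-0.001, 0.093, 0.996, 0.0]
contact_force: [-0.4, 0.1, -0.5]
finger_gap: 0.0
```

```bash
python3 st.py
python3 - <<'E'
from h import *
c=vision.get_calibration("wrist")
print(proj(c,(.5965,.0243,.149)),proj(c,(.5815,-.1497,.096)))
im=vision.read_camera("wrist")[:,:,::-1]
cv2.imwrite("pics/w4.png",im)
E
```

```text
t 18.45 pos [ 0.6112 -0.1551  0.2544] toolx_deg 169.34 q6 -1.728 tauj6 -0.159 F [-0.41  0.09 -0.54] M [ 0.014 -0.009 -0.05 ] gap 0.0
[530.32466073 145.53509026] [279.29178791 159.71653474]
```

View pics/w4.png

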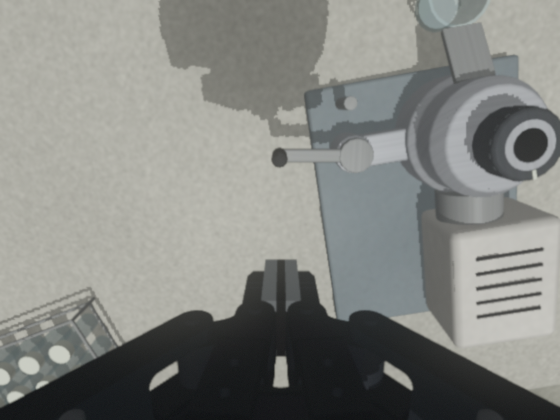

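The pin top is at (279,157), 2 px from the prediction. The path down behind it is clear.

Request:
send_rows(
  plan=[
    [[0,0,30,0,0],[0,0,40,0,0],[0,0,40,0,0],[0,0,35,0,0],[0,0,22,0,0],[0,0,10,0,0],[0,0,0,0,0],[0,0,0,0,0]],
  ],
)

```text
time_s: 19.3
position: [0.6122, -0.1544, 0.0793]
orientation: [0.001, 0.09, 0.996, -0.0]
contact_force: [-0.3, -0.7, 1.0]
finger_gap: -0.0001
```

Request:
send_rows(
  plan=[
    [[5,0,0,0,0],[5,0,0,0,0],[4,0,0,0,0],[0,0,0,0,0]],
  ],
)

```text
time_s: 19.7
position: [0.5974, -0.1522, 0.0788]
orientation: [0.0, 0.09, 0.996, -0.0]
contact_force: [0.8, -0.8, -0.4]
finger_gap: -0.0003
```

```bash
python3 st.py
```

```text
t 19.7 pos [ 0.5974 -0.1522  0.0788] toolx_deg 169.62 q6 -1.7359 tauj6 -0.032 F [ 0.77 -0.83 -0.4 ] M [-0.03   0.029 -0.036] gap -0.0003
```

Request:
send_rows(
  plan=[
    [[6.1,-1.5,0,5,0],[6.1,-1.5,0,5,0],[6.1,-1.5,0,5,0],[6.1,-1.5,0,5,0],[6.1,-1.5,0,5,0],[6.1,-1.5,0,5,0],[0,0,0,0,0]],
  ],
)

```text
time_s: 20.4
position: [0.5605, -0.1462, 0.0784]
orientation: [-0.0, 0.346, 0.938, 0.0]
contact_force: [-0.0, -0.8, -0.4]
finger_gap: 0.0001
```

```bash
python3 st.py
python3 - <<'E'
from h import *
s=r.state();p=s['position'][:2]-np.array([.5944,-.0815])
o=s['orientation'];a=2*np.arctan2(o[2],o[1]);x=np.array([np.cos(a),np.sin(a)]);y=np.array([np.sin(a),-np.cos(a)])
print("rel pivot tool",p@x,p@y)
im=vision.read_camera("side")[:,:,::-1][100:230,200:360]
cv2.imwrite("pics/s5.png",cv2.resize(im,None,fx=4.5,fy=4.5,interpolation=cv2.INTER_CUBIC))
E
```

```text
t 20.4 pos [ 0.5605 -0.1462  0.0784] toolx_deg 139.53 q6 -1.2227 tauj6 2.717 F [-0.03 -0.82 -0.45] M [0.047 0.02  0.017] gap 0.0001
rel pivot tool -0.01622539990087589 -0.07118251286615192
```

View pics/s5.png

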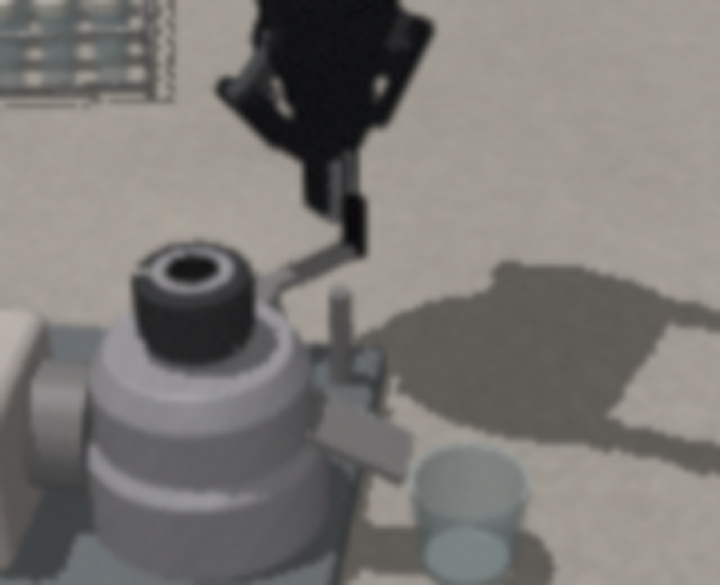

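The lever is following: the pin is at about (355,225) in the zoom, with the fingers behind it. Continuing along the arc.

Request:
send_rows(
  plan=[
    [[6.1,-1.5,0,5,0],[6.1,-1.5,0,5,0],[6.1,-1.5,0,5,0],[6.1,-1.5,0,5,0],[6.1,-1.5,0,5,0],[3.7,-0.9,0,3,0],[0,0,0,0,0]],
  ],
)

```text
time_s: 21.15
position: [0.5338, -0.1247, 0.0784]
orientation: [0.0, 0.561, 0.828, 0.0]
contact_force: [0.1, 0.3, 0.7]
finger_gap: -0.0
```

```bash
python3 st.py
```

```text
t 21.15 pos [ 0.5338 -0.1247  0.0784] toolx_deg 111.73 q6 -0.7177 tauj6 1.891 F [0.06 0.32 0.7 ] M [-0.013 -0.021 -0.045] gap -0.0
```

Request:
send_rows(
  plan=[
    [[2.4,-0.6,0,2,0],[2.4,-0.6,0,2,0],[0,0,0,0,0]],
  ],
)

```text
time_s: 21.45
position: [0.5311, -0.1208, 0.0783]
orientation: [0.0, 0.589, 0.808, 0.0]
contact_force: [0.8, 0.0, -0.7]
finger_gap: 0.0001
```

```bash
python3 st.py
```

```text
t 21.45 pos [ 0.5311 -0.1208  0.0783] toolx_deg 107.78 q6 -0.6437 tauj6 1.161 F [ 0.78  0.   -0.7 ] M [-0.008 -0.003 -0.049] gap 0.0001
```

Request:
send_rows(
  plan=[
    [[2,0,0,1,0],[2,0,0,1,0],[0,0,0,0,0]],
  ],
)

```text
time_s: 21.75
position: [0.5297, -0.1172, 0.0783]
orientation: [0.0, 0.604, 0.797, -0.0]
contact_force: [0.4, -5.4, -1.6]
finger_gap: -0.0002
```

```bash
python3 st.py
python3 - <<'E'
from h import *
im=vision.read_camera("side")[:,:,::-1][100:230,200:360]
cv2.imwrite("pics/s6.png",cv2.resize(im,None,fx=4.5,fy=4.5,interpolation=cv2.INTER_CUBIC))
E
```

```text
t 21.75 pos [ 0.5297 -0.1172  0.0783] toolx_deg 105.64 q6 -0.5998 tauj6 0.521 F [ 0.43 -5.4  -1.62] M [-0.864  0.07  -0.026] gap -0.0002
```

View pics/s6.png

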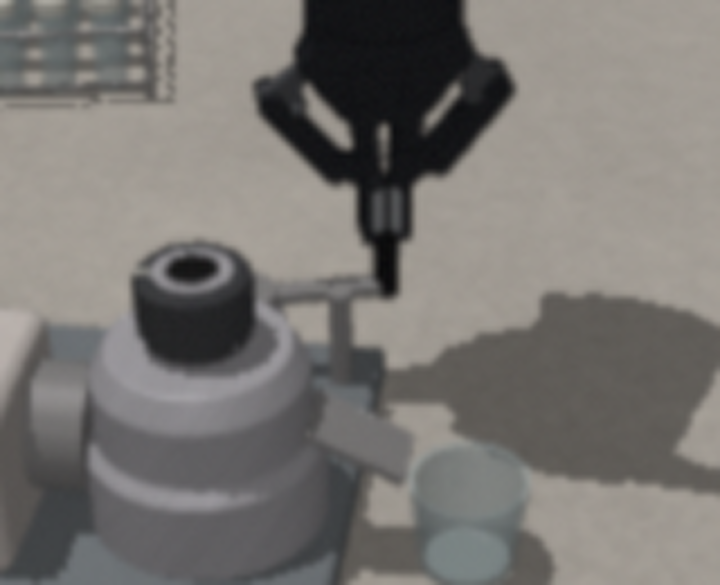

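The reaction force is 5.4 N, and the lever lies against the stop post at zoom (340,290). I'll press 1 mm more, then retreat and look.

Request:
send_rows(
  plan=[
    [[1,0,0,0,0],[0,0,0,0,0],[-4,0,0,0,0],[-15,0,0,0,0],[-25,0,0,0,0],[-10,0,-20,0,0],[0,0,-40,0,0],[0,0,-50,0,0],[0,0,-40,0,0],[0,0,0,0,0],[0,0,0,0,0]],
  ],
)

```text
time_s: 22.9
position: [0.5444, -0.1687, 0.2291]
orientation: [0.001, 0.604, 0.797, 0.0]
contact_force: [0.0, 0.3, -1.1]
finger_gap: -0.0002
```

```bash
python3 st.py
python3 - <<'E'
from h import *
S=vision.get_calibration("side");T=vision.get_calibration("top");W=vision.get_calibration("wrist")
a=vision.read_camera("wrist")[:,:,::-1].copy(); b=vision.read_camera("top")[:,:,::-1].copy()
for t in (1.15,1.3):
    X=(.5944-.07*np.sin(t+.02),-.0807-.07*np.cos(t+.02),.096)
    print(t,"wrist",proj(W,X),"top",proj(T,X))
cv2.imwrite("pics/w7.png",a)
cv2.imwrite("pics/t7.png",cv2.convertScaleAbs(cv2.resize(b[120:260,290:450],None,fx=4.2,fy=4.2,interpolation=cv2.INTER_CUBIC),alpha=1.5))
E
```

```text
t 22.9 pos [ 0.5444 -0.1687  0.2291] toolx_deg 105.62 q6 -0.6781 tauj6 -0.011 F [ 0.02  0.3  -1.15] M [ 0.019 -0.038  0.021] gap -0.0002
1.15 wrist [283.71756842 121.73325889] top [407.87366031 198.778118  ]
1.3 wrist [282.98470343 107.17327729] top [403.02668234 200.55185748]
```

View pics/w7.png

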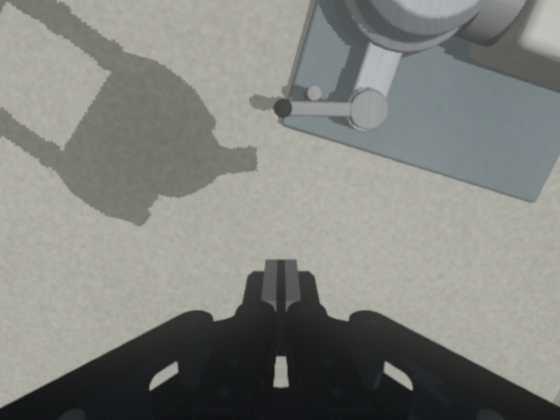

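View pics/t7.png

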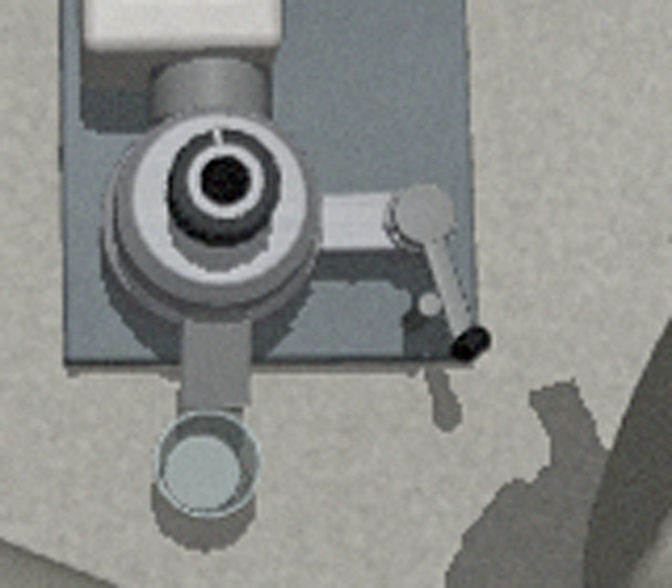

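The pin is at wrist (283,108), and 1.3 rad predicts (283,107). It is at top zoom (475,339), against a predicted (475,338). The ring mark is a quarter turn from its start and the beaker is where it was. Handing in.

Run:
```python
from plant import r
print(r.hand_in(), r.state()['time_s'])
```

```text
the job is handed in; nothing more can be done
the job is handed in; nothing more can be done
```

The mill gap is set three clicks open from touch, the clamp lever is home, and the job is handed in. The clock read 22.9 s before the last two camera looks; the limit is 72 s. No verdict was reported.

- **Burr touch:** I turned the ring clockwise click by click. Firm touch came at the seventh seat, with 0.51 N m at 8° past it. The earlier seats I sampled there (3 to 6) read about 0.03 N m.
- **Back-off:** I turned the ring back three clicks, and the wrist torque there was about 0, so it was sitting in a seat. After release, the white mark had turned 90° net clockwise in the wrist picture. That is exactly 7 − 3 = 4 clicks, so the grip had not slipped.
- **Clamp lever:** I pushed the pin round with the fingers shut until it met the stop (5.4 N, then 1 mm more), then backed away. The pin's position matches 1.3 rad in both the wrist and top views.
- **Other objects:** The beaker looked unmoved in the last top view. I did not look again at the canister or the brush; the arm did not work near them.

Two readings were uneven but did not change the result. The torque halfway up a click varied between 0.04 and 0.34 N m, so I judged touch at 8° past each seat. The ring grip also carried steady side and vertical loads of up to about 20 N, well under the wrist limit.

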